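# Sort the leftover sauces and shakers back into their holders

### The arm

A 7-joint arm with a two-finger parallel gripper is mounted at the origin on a cart in front of the work surface, level with it; the furniture and walls round the work are solid. World frame = base frame: x ahead of the robot, y to its left, z up, the work surface at z = 0. Lengths are in m, angles in rad, forces in N, time in s.
With the tool pointing down it reaches from about 0.35 to 0.9 m from the base axis. Payload 8.1 kg.
Tool frame: the origin (TCP) lies at the very end of the fingers, on their centre line; the grasp point (between the pads) lies arm.grip_point_offset behind it (arm.grip_point_offset is the distance from the TCP to the grasp point, in m); z points along the fingers, y is the line along which they close (so a half turn about z gives the same grasp; the last joint's range is limited). The gripper opens to 92 mm and grips with 3 to 60 N. Pads are 19 mm wide; open, the fingers measure 130 mm over their backs; the gripper's body (75 mm by 190 mm) begins 47 mm behind the grasp point.
Start: joints at [1.203, 0.434, 0.025, 1.573, -0.012, 1.134, -0.075], TCP at [0.164, -0.603, 0.227] pointing down, gripper open.
Joint ranges: [-2.62, 2.62], [-0.44, 2.09], [-1.27, 1.32], [0.08, 2.57], [-1.32, 4.46], [0.12, 2], [-2.74, 2.74]. Speed limits (rad/s): [2.22, 2.22, 3.01, 3.01, 3.14, 3.14, 3.14].

### API

Orientations are given as a rotation vector (axis times angle).
In Python, from cell import arm gives the robot as it stands. The module is installed in compiled form; this text tells all that it offers.
- The arm moves only by the shell command python3 -m creep 'ROWS' [OPENING] [FORCE]. ROWS is JSON, a list of rows, each a list of 6 numbers: the shift along the tool's x, y, z scaled (see below), then the turn, a rotation vector about the tool's x, y, z scaled (see below). A call has 1 to 20 rows; each row shifts and turns the commanded pose from where the row before left it, along the tool's axes as they then stand; what a row does not reach is not made up. The controller multiplies each number of a shift by 0.4 m and each number of a turn by 120 degrees. A row lasts 1/12 s, in which the tool goes at most 41.7 mm and 7.16 degrees, less where a joint would pass 70% of its speed; a pose out of reach is approached as far as the arm can. A call with a number of a shift or a turn outside -1 to 1 is refused whole. A call with a gripper value outside its range is refused whole. OPENING is the closure, from -1 (fully open) to 1 (shut), set as the call begins (- or left out, the last holds). The fingers move at their own pace and stop on an object; FORCE is the grip in N (left out, the last holds). Time passes only in rows, so rows that do not move let the fingers close. It gives the time, the measured TCP pose, the force, the opening and the grip force at its end, in the units of the state.
- arm.observe(): the state, without advancing time (a new reading comes with each control period).
- arm.get_image(name): name is "side" or "top" or "wrist"; returns a dict with "frame" (384x512x3 uint8, red, green, blue), "intrinsics" (3x3 intrinsics, pixels), "distortion" ([k1, k2, p1, p2, k3] as OpenCV has them; the pictures are not rectified), "rvec" (rotation vector, rad) and "tvec" (3), from world to camera coordinates, as OpenCV has them; the wrist camera has in their place "mount" (4x4, takes a point from camera to tool coordinates, whose origin is the TCP and whose axes are the flange's). Camera axes: x right, y down, z forward; pixel columns grow to the right and rows downward; lengths in m; the calibration is good to about 2 mm. A picture is of the moment at which its call begins: read the wrist's pose just before it. There is no depth.
- arm.sign_off(): hands the job in; it is judged then, once.
The state is a dict: "clock": time; "joints": joint angles; "dq": joint speeds; "joint_efforts": joint torques, N m; "position": TCP position; "ee_rot": TCP orientation; "force": force on the tool from outside, world axes, zero at the start; "ft_torque": the same for the moment, N m; "width": opening from 0.0 (shut) to 1.0 (fully open); "gripper_force": force on a finger pad.
Only numpy, scipy, OpenCV 4.12 (cv2) and the standard library are available. Lean on these libraries where they do the work, as an engineer would, in place of code of your own. Each camera call takes 0.05 s, during which the arm holds its last target. There are 200 camera calls.

### The job

Clear the mixed handful off the cutting board after the rush: stand each sealed sauce cup in a free recess of the black tray that already holds its own sauce (tan sesame with tan, so the allergen stays apart; dark red chili with dark red), and put the salt and pepper shakers in the two sockets of the steel caddy. Everything must end fully down in its recess or socket, let go; never tip any cup or shaker over, and leave the two cups already in the trays in theirs.

Things in the scene. Friction and masses are not known exactly. Their poses are not given: they have to be found in the camera images.
- sesame_cup_a: A loose portion cup of pale tan (sesame) sauce. Round, sealed, firm, 36 mm high: foot 44 mm wide, widening to 63 mm at 32 mm height, then a thin 66 mm clear lid; 35 g. Pinch it across the wall just below the lid. Origin: centre of its underside, z up its axis. It starts on the white cutting board (top 11 mm above the worktop), about 100 mm from its neighbours (a 20 mm high timer lies there too).
- sesame_cup_b: The other loose portion cup of pale tan (sesame) sauce. Round, sealed, firm, 36 mm high: foot 44 mm wide, widening to 63 mm at 32 mm height, then a thin 66 mm clear lid; 35 g. Pinch it across the wall just below the lid. Origin: centre of its underside, z up its axis. It starts on the cutting board.
- chili_cup: The loose portion cup of dark red (chili) sauce. Round, sealed, firm, 36 mm high: foot 44 mm wide, widening to 63 mm at 32 mm height, then a thin 66 mm clear lid; 35 g. Pinch it across the wall just below the lid. Origin: centre of its underside, z up its axis. It starts on the cutting board.
- salt_shaker: White salt shaker with a grey cap: upright cylinder 52 mm wide, its cap 54 mm wide from 63 mm up, 86 mm high in all, 0.16 kg. Origin: centre of its underside, z up its axis. It starts on the cutting board.
- pepper_shaker: Brown pepper shaker with a grey cap: upright cylinder 52 mm wide, its cap 54 mm wide from 74 mm up, 101 mm high in all (it overtops the cups beside it), 0.16 kg. Origin: centre of its underside, z up its axis. It starts on the cutting board.
- sesame_tray: Black portion-cup tray, 92 (x) by 261 (y) by 14 mm, fixed; origin: centre of its underside. Three round recesses with grey floors along its y axis, at y = -84, 0, +84 mm, each 63 mm wide, floor 5 mm and rim 14 mm above the underside. The two trays look alike; this one already holds a tan sesame cup, at y = +84 mm; the others are free.
- chili_tray: Black portion-cup tray, 92 (x) by 261 (y) by 14 mm, fixed; origin: centre of its underside. Three round recesses with grey floors along its y axis, at y = -84, 0, +84 mm, each 63 mm wide, floor 5 mm and rim 14 mm above the underside. The two trays look alike; this one already holds a dark red chili cup, at y = -84 mm; the others are free.
- shaker_caddy: Stainless caddy, 88 (x) by 204 (y) mm, fixed; origin: centre of its underside. Two round empty sockets along its y axis at y = -46 and +46 mm, each 69 mm wide inside at the floor and 73 mm at the mouth, floor 5 mm and rim 28 mm above the underside. A wire loop 22 mm high stands at each end.
- sesame_cup_kept: The tan sesame cup that already stands in the sesame tray's recess at y = +84 mm; loose, to be left there. Same size as the other cups (36 mm high, 66 mm wide over the lid). Origin: centre of its underside.
- chili_cup_kept: The dark red chili cup that already stands in the chili tray's recess at y = -84 mm; loose, to be left there. Same size as the other cups (36 mm high, 66 mm wide over the lid). Origin: centre of its underside.

How it is judged:
At the end, for the whole second after the job is handed in: Tan cups in recesses of the sesame tray, dark red cup in one of the chili tray, shakers in caddy sockets: each foot 1-9 mm (shakers 1-10) above the holder's underside, within 15 mm of its row line, upright to 0.1 rad; the two kept cups likewise still in their trays; all at rest (< 0.02 m/s) (x of sesame_cup_a in the frame of sesame_tray between -0.015 and 0.015 m and y of sesame_cup_a in the frame of sesame_tray between -0.1 and 0.1 m and z of sesame_cup_a in the frame of sesame_tray between 0.001 and 0.009 m and angle between each of sesame_cup_a, sesame_cup_b, chili_cup, salt_shaker, pepper_shaker, sesame_cup_kept, chili_cup_kept's own z axis and vertical below 0.1 rad and linear speed of each of sesame_cup_a, sesame_cup_b, chili_cup, salt_shaker, pepper_shaker, sesame_cup_kept, chili_cup_kept below 0.02 m/s and x of sesame_cup_b in the frame of sesame_tray between -0.015 and 0.015 m and y of sesame_cup_b in the frame of sesame_tray between -0.1 and 0.1 m and z of sesame_cup_b in the frame of sesame_tray between 0.001 and 0.009 m and x of chili_cup in the frame of chili_tray between -0.015 and 0.015 m and y of chili_cup in the frame of chili_tray between -0.1 and 0.1 m and z of chili_cup in the frame of chili_tray between 0.001 and 0.009 m and x of salt_shaker in the frame of shaker_caddy between -0.015 and 0.015 m and y of salt_shaker in the frame of shaker_caddy between -0.062 and 0.062 m and z of salt_shaker in the frame of shaker_caddy between 0.001 and 0.01 m and x of pepper_shaker in the frame of shaker_caddy between -0.015 and 0.015 m and y of pepper_shaker in the frame of shaker_caddy between -0.062 and 0.062 m and z of pepper_shaker in the frame of shaker_caddy between 0.001 and 0.01 m and x of sesame_cup_kept in the frame of sesame_tray between -0.015 and 0.015 m and y of sesame_cup_kept in the frame of sesame_tray between -0.1 and 0.1 m and z of sesame_cup_kept in the frame of sesame_tray between 0.001 and 0.009 m and x of chili_cup_kept in the frame of chili_tray between -0.015 and 0.015 m and y of chili_cup_kept in the frame of chili_tray between -0.1 and 0.1 m and z of chili_cup_kept in the frame of chili_tray between 0.001 and 0.009 m); the robot touches nothing.
It fails at once if a cup or shaker was tipped over (leaning more than 0.8 rad) (angle between any of sesame_cup_a, sesame_cup_b, chili_cup, salt_shaker, pepper_shaker, sesame_cup_kept, chili_cup_kept's own z axis and vertical above 0.8 rad).
It also fails if it takes over 120 s, if anything falls off the work surface, if the arm or the gripper's body presses on something with over 40 N, if the wrist force passes 120 N, or if a joint passes its speed limit or range.

## Working session

There is one attempt and no reset: what is moved stays moved. The work goes in short steps, Python scripts to look and compute and a shell command to move; the robot and the scene stay as the last step left them, time stands still between calls to the robot, and variables do not carry over. Pictures are saved under pics/ and viewed, at most 14 in all, crops included, and the job is handed in when it is done.

```bash
mkdir -p pics; python3 - <<'E'
from cell import arm
import cv2,numpy as np
s=arm.observe();print({k:np.round(v,3) for k,v in s.items()},arm.grip_point_offset)
for n in("top","side"):
    d=arm.get_image(n);cv2.imwrite(f"pics/{n}0.png",d["frame"][:,:,::-1])
    print(n,*[np.round(d[k],4).tolist() for k in("intrinsics","distortion","rvec","tvec")])
E
```

```text
{'clock': np.float64(0.0), 'joints': array([ 1.203,  0.435,  0.025,  1.574, -0.012,  1.134, -0.075]), 'dq': array([-0.   , -0.001,  0.001, -0.001,  0.001, -0.   ,  0.001]), 'joint_efforts': array([ 0.0000e+00, -6.6786e+01,  9.8500e-01, -3.1446e+01, -6.1000e-02,
        4.3000e-02,  0.0000e+00]), 'position': array([ 0.163, -0.603,  0.226]), 'ee_rot': array([-3.113e+00, -4.140e-01,  1.000e-03]), 'force': array([-0.05 , -0.406,  0.153]), 'ft_torque': array([0.036, 0.036, 0.019]), 'gripper_force': np.float64(0.0), 'width': np.float64(0.996)} 0.0188
top [[410.915, 0.0, 261.2202], [0.0, 410.915, 193.9199], [0.0, 0.0, 1.0]] [-0.0877, 0.0, 0.0, 0.0, 0.0] [2.1742, -2.1671, 0.1076] [0.0064, 0.5712, 1.373]
side [[460.0362, 0.0, 248.201], [0.0, 460.0362, 196.108], [0.0, 0.0, 1.0]] [-0.1796, 0.0, 0.0, 0.0, 0.0] [2.3217, 0.0955, -0.0128] [-0.5836, -0.0021, 1.3212]
```

View pics/top0.png

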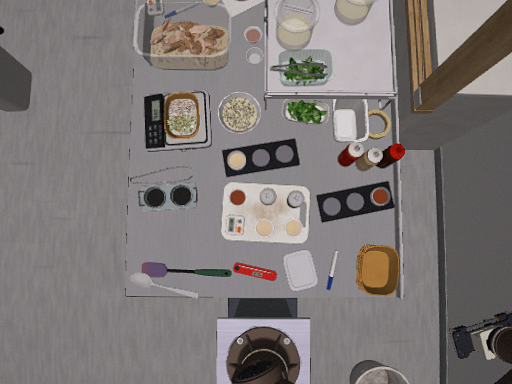

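View pics/side0.png

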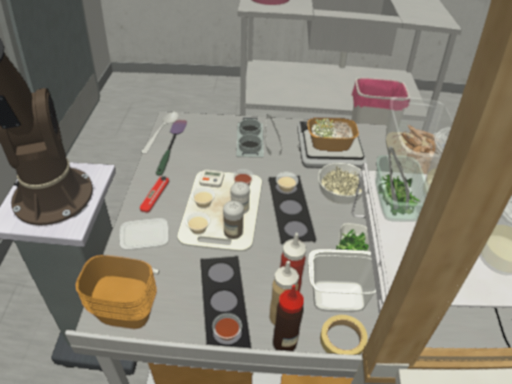

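```bash
cat >h.py <<'E'
import cv2,numpy as np
from cell import arm
from scipy.spatial.transform import Rotation as R
def ray(d,px,z,pose=None):
    """pixels -> world points on plane z"""
    u=cv2.undistortPoints(np.float64(px).reshape(-1,1,2),d["intrinsics"],d["distortion"])[:,0]
    v=np.c_[u,np.ones(len(u))]
    if pose is None:
        M=cv2.Rodrigues(d["rvec"])[0]; c=-M.T@d["tvec"]; w=v@M
    else:
        T=np.eye(4);T[:3,:3]=R.from_rotvec(pose["ee_rot"]).as_matrix();T[:3,3]=pose["position"]
        T=T@d["mount"]; c=T[:3,3]; w=v@T[:3,:3].T
    return c+w*((z-c[2])/w[:,2])[:,None]
def blobs(mask,mn,mx=1e9):
    n,l,st,c=cv2.connectedComponentsWithStats(mask.astype(np.uint8))
    return [(c[i],st[i],l==i) for i in range(1,n) if mn<st[i,4]<mx]
E
python3 - <<'E'
from h import *
d=arm.get_image("top");f=d["frame"];roi=f[140:250,130:400]
cv2.imwrite("pics/crop.png",cv2.resize(roi,None,fx=2.9,fy=2.9,interpolation=cv2.INTER_CUBIC)[:,:,::-1])
hsv=cv2.cvtColor(f,cv2.COLOR_RGB2HSV).astype(int);H,S,V=hsv[...,0],hsv[...,1],hsv[...,2]
box=np.zeros(H.shape,bool);box[140:250,130:400]=1
for n,m,z in(("tan",(H>8)&(H<25)&(S>50)&(V>150),.045),("red",((H<10)|(H>170))&(S>120)&(V>50),.045),("black",V<50,.014),("grey",(S<30)&(V>70)&(V<125),.005)):
    for c,s,_ in blobs(m&box,40,6000):
        r=cv2.minAreaRect(np.argwhere(_)[:,::-1].astype(np.float32))
        print(n,c.round(1),s[:5],"blob",ray(d,c,z)[0][:2].round(4),"rect",ray(d,r[0],z)[0][:2].round(4),np.round(r[1:][0],1),round(r[2],1))
for p in((268,195),(296,199),(154,197),(181,195)):print(p,f[p[1],p[0]],ray(d,p,.1)[0].round(3),ray(d,p,.028)[0].round(3))
E
```

```text
tan [236.4 160.2] [230 153  14  15 166] blob [0.6846 0.0929] rect [0.6852 0.0927] [14. 13.] 90.0
tan [263.7 227.8] [257 221  15  15 178] blob [ 0.4557 -0.0005] rect [ 0.455  -0.0014] [14. 14.] 90.0
tan [292.9 227.8] [286 221  15  15 175] blob [ 0.456  -0.0982] rect [ 0.4553 -0.0985] [14. 14.] 90.0
red [345.9 157.8] [338 145  23  21 199] blob [ 0.6944 -0.2806] rect [ 0.6958 -0.2865] [16.3 18.8] 42.5
red [394.5 151.1] [389 144  11  15 145] blob [ 0.7189 -0.4501] rect [ 0.7194 -0.4482] [14. 10.] 90.0
red [379.9 195.9] [373 189  15  15 159] blob [ 0.5639 -0.3945] rect [ 0.5644 -0.3945] [13.9 13.4] 63.4
red [237.3 197.2] [231 190  14  15 163] blob [0.5582 0.0886] rect [0.5588 0.0881] [14. 13.] 90.0
black [155.2 143.6] [146 140  20   8 126] blob [0.7492 0.3815] rect [0.7494 0.3802] [ 7. 19.] 90.0
black [261.7 157.5] [ 223  140   76   37 1063] blob [0.6998 0.007 ] rect [0.7009 0.0113] [26.2 73.8] 80.7
black [385.9 159.2] [376 146  23  22 185] blob [ 0.6964 -0.4286] rect [ 0.7003 -0.4239] [15.9 21.9] 58.4
black [353.1 201.7] [ 317  182   78   40 1093] blob [ 0.5467 -0.3092] rect [ 0.5488 -0.
[... 1003 characters left out ...]
5  0.3908] [20. 27.] 90.0
grey [380.2 195.7] [370 187  20  19  87] blob [ 0.5685 -0.4072] rect [ 0.5675 -0.4048] [18. 19.] 90.0
grey [354.7 201.3] [346 193  18  18 249] blob [ 0.5488 -0.317 ] rect [ 0.5489 -0.3171] [17.  16.3] 45.0
grey [331.4 205.9] [323 197  18  19 257] blob [ 0.5326 -0.2351] rect [ 0.5331 -0.2347] [17.  17.7] 45.0
grey [230.8 224.8] [229 219   5  12  41] blob [0.4663 0.1128] rect [0.4674 0.1132] [ 3.8 11.3] 5.7
(268, 195) [178 173 175] [ 0.561 -0.014  0.1  ] [ 0.568 -0.015  0.028]
(296, 199) [152 146 149] [ 0.548 -0.104  0.1  ] [ 0.554 -0.11   0.028]
(154, 197) [27 27 23] [0.553 0.357 0.1  ] [0.559 0.376 0.028]
(181, 195) [30 31 33] [0.56  0.269 0.1  ] [0.567 0.283 0.028]
```

View pics/crop.png

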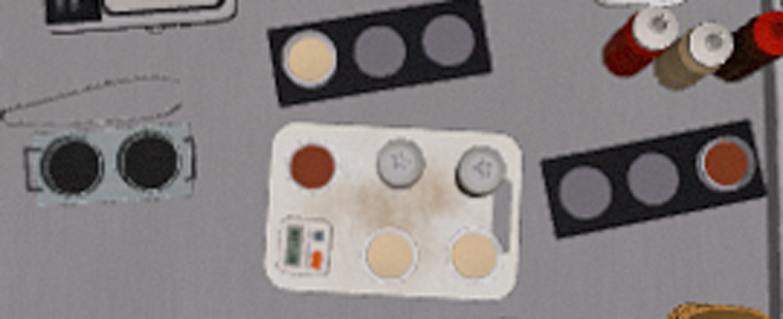

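The top view shows the pepper shaker at crop (481,168), salt at (400,162), chili cup at (312,167), tan cups at (391,256) and (474,254), and the trays and caddy as described. I'm moving to a viewing pose above the board.

```bash
python3 -m creep '[[0,0,-0.08,0,0,0],[0.0687,-0.0641,-0.01,0,0,0],[0.0687,-0.0641,-0.01,0,0,0],[0.0687,-0.0641,-0.01,0,0,0],[0.0687,-0.0641,-0.01,0,0,0],[0.0687,-0.0641,-0.01,0,0,0],[0.0687,-0.0641,-0.01,0,0,0],[0.0687,-0.0641,-0.01,0,0,0],[0.0687,-0.0641,-0.01,0,0,0],[0.0687,-0.0641,-0.01,0,0,0],[0.0687,-0.0641,-0.01,0,0,0],[0.0687,-0.0641,-0.01,0,0,0],[0.0687,-0.0641,-0.01,0,0,0],[0.0687,-0.0641,-0.01,0,0,0],[0.0687,-0.0641,-0.01,0,0,0],[0.0687,-0.0641,-0.01,0,0,0],[0.0687,-0.0641,-0.01,0,0,0],[0.0687,-0.0641,-0.01,0,0,0],[0,0,0,0,0,-0.059],[0,0,0,0,0,-0.059]]' -1
python3 -m creep '[[0,0,0,0,0,-0.059],[0,0,0,0,0,-0.059],[0,0,0,0,0,-0.059],[0,0,0,0,0,-0.059],[0,0,0,0,0,-0.059],[0,0,0,0,0,-0.059],[0,0,0,0,0,-0.059],[0,0,0,0,0,-0.059],[0,0,0,0,0,-0.059],[0,0,0,0,0,-0.059],[0,0,0,0,0,0],[0,0,0,0,0,0],[0,0,0,0,0,0]]'
python3 - <<'E'
from h import *
s=arm.observe();d=arm.get_image("wrist");cv2.imwrite("pics/w1.png",d["frame"][:,:,::-1])
M=R.from_rotvec(s["ee_rot"]).as_matrix();print(s["clock"],s["position"],M.round(3),s["joints"].round(2));print(np.round(d["mount"],3),d["intrinsics"])
E
```

```text
clock: 1.82
position: [0.5013, -0.0573, 0.3266]
ee_rot: [-3.034, -0.81, -0.0]
force: [0.1, -0.3, -0.1]
width: 1.002
gripper_force: 0.0
clock: 2.9
position: [0.5003, -0.0604, 0.3266]
ee_rot: [-2.022, -2.404, 0.0]
force: [0.7, -0.5, -0.3]
width: 1.002
gripper_force: 0.0
2.9 [ 0.50030528 -0.06040796  0.32662356] [[-0.172  0.985 -0.   ]
 [ 0.985  0.172 -0.   ]
 [-0.    -0.    -1.   ]] [ 0.51  0.22 -0.6   1.66  0.13  1.29  0.05]
[[ 0.001 -0.954 -0.301  0.082]
 [ 1.     0.001 -0.    -0.   ]
 [ 0.    -0.301  0.954 -0.157]
 [ 0.     0.     0.     1.   ]] [[318.34588911   0.         257.75758886]
 [  0.         318.34588911 196.32780345]
 [  0.           0.           1.        ]]
```

View pics/w1.png

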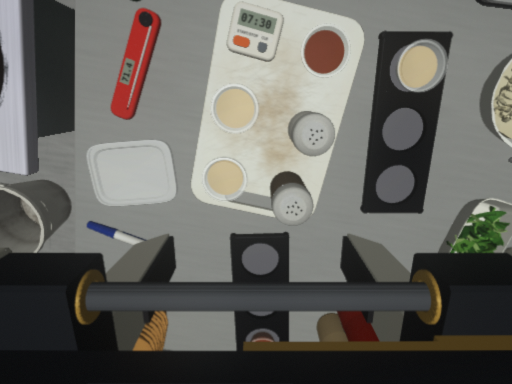

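The wrist view has the caps at about (316,134) for salt and (293,206) for pepper, whose dark body is visible. Both trays and all the cups are in frame too.

```bash
python3 - <<'E'
from h import *
s=arm.observe();d=arm.get_image("wrist");f=d["frame"]
hsv=cv2.cvtColor(f,cv2.COLOR_RGB2HSV).astype(int);H,S,V=hsv[...,0],hsv[...,1],hsv[...,2]
box=np.zeros(H.shape,bool);box[0:280,190:460]=1
for n,m,z,lo in(("tan",(H>8)&(H<25)&(S>50)&(V>150),.043,600),("red",((H<10)|(H>170))&(S>120)&(V>50),.043,600),("grey",(S<35)&(V>65)&(V<115),.005,700)):
    for c,st,_ in blobs(m&box,lo,3000):print(n,c.round(1),st[2:],ray(d,c,z,s)[0][:2].round(4))
g=cv2.cvtColor(f,cv2.COLOR_RGB2GRAY)
for p,z in(((316,134),.097),((293,206),.112)):
    yy,xx=np.mgrid[:384,:512];m=((xx-p[0])**2+(yy-p[1])**2<12**2)&(g<110)
    c=np.argwhere(m).mean(0)[::-1];print(p,c.round(1),m.sum(),ray(d,c,z,s)[0].round(4))
    x,y=p;q=g[y-40:y+40,x-40:x+40]
    cs=cv2.HoughCircles(q,cv2.HOUGH_GRADIENT,1,20,param1=120,param2=12,minRadius=15,maxRadius=27)
    if cs is not None:
        for c in cs[0][:3]:print("  hough",c+[x-40,y-40,0],ray(d,(c+[x-40,y-40,0])[:2],z,s)[0][:2].round(4))
E
```

```text
tan [417.6  66.3] [  38   42 1227] [0.6823 0.0928]
tan [234.9 107.8] [  37   39 1122] [0.4582 0.0008]
tan [224.8 177. ] [ 35  34 922] [ 0.4585 -0.0957]
red [324.   51.4] [  39   42 1258] [0.5592 0.0888]
grey [402.1 128.8] [  41   42 1331] [0.7041 0.0124]
grey [394.6 183.9] [  38   38 1125] [ 0.7184 -0.0709]
grey [378.9 259.6] [  64   46 1420] [ 0.732  -0.2027]
grey [259.6 258.4] [ 36  32 900] [ 0.5337 -0.2351]
(316, 134) [315.5 133.6] 11 [ 0.5615 -0.0096  0.097 ]
  hough [314.5        134.5         21.70000076] [ 0.5605 -0.0108]
(293, 206) [293.3 208.3] 7 [ 0.5521 -0.1024  0.112 ]
  hough [292.5        206.5         19.39999962] [ 0.5506 -0.1002]
  hough [285.5 186.5  16. ] [ 0.537  -0.0765]
```

```bash
python3 -m creep '[[-0.0615,0.054,0,0,0,0],[-0.0615,0.054,0,0,0,0],[0,0,0.08,0,0,0],[0,0,0.08,0,0,0],[0,0,0.08,0,0,0],[0,0,0.08,0,0,0],[0,0,0.08,0,0,0],[0,0,0.08,0,0,0],[0,0,0.08,0,0,0],[0,0,0.064,0,0,0],[0,0,0,0,0,0],[0,0,0,0,0,0]]' -1
python3 -m creep '[[0,0,0,0,0,0],[0,0,0,0,0,0],[0,0,0,0,0,0],[0,0,0,0,0,0],[0,0,0,0,0,0],[0,0,0,0,0,0],[0,0,0,0,0,0],[0,0,0,0,0,0]]' 1 20
```

```text
clock: 4.0
position: [0.5509, -0.1009, 0.0765]
ee_rot: [-2.016, -2.406, 0.002]
force: [-0.4, 0.6, 0.8]
width: 1.0
gripper_force: 0.0
clock: 4.67
position: [0.5519, -0.1012, 0.0774]
ee_rot: [2.016, 2.408, 0.0]
force: [-0.0, -0.3, 3.3]
width: 0.566
gripper_force: 20.0
```

```bash
python3 -m creep '[[0,0,-0.06,0,0,0],[0,0,-0.1,0,0,0],[0,0,-0.1,0,0,0],[0,0,-0.1,0,0,0],[0.06,0.0115,-0.015,0,0,0],[0.0973,0.0186,0,0,0,0],[0.0973,0.0186,0,0,0,0],[0.0973,0.0186,0,0,0,0],[0.0973,0.0186,0,0,0,0],[0.0973,0.0186,0,0,0,0],[0.0973,0.0186,0,0,0,0],[0.05,0.01,0,0,0,0],[0,0,0,0,0,0],[0,0,0,0,0,0],[0,0,0,0,0,0]]' 1 20
python3 - <<'E'
from h import *
s=arm.observe();d=arm.get_image("wrist");cv2.imwrite("pics/w2.png",d["frame"][:,:,::-1]);f=d["frame"]
V=f.max(2);V[:, :]=V
for c,st,m in blobs((V<60),400,8000):print(c.round(1),st,ray(d,c,.014,s)[0][:2].round(4),ray(d,c,.028,s)[0][:2].round(4))
E
```

```text
clock: 5.92
position: [0.5551, 0.1803, 0.2266]
ee_rot: [2.017, 2.408, -0.002]
force: [0.3, -0.0, -1.6]
width: 0.561
gripper_force: 20.0
[52.9 74. ] [  45    0   15  187 1443] [0.316  0.2447] [0.3245 0.2454]
[298.4   6.8] [271   0  55  18 688] [0.5658 0.3548] [0.5649 0.3512]
[442.2  68.9] [423   0  40 138 608] [0.7319 0.3242] [0.7247 0.3218]
[489.7  26.9] [ 463    0   49   55 2181] [0.7669 0.3722] [0.7583 0.368 ]
[286.8  76.7] [ 259   47   57   61 2764] [0.5677 0.2865] [0.5667 0.2856]
[459.1 121.8] [ 432   54   80  148 1297] [0.7703 0.2742] [0.7616 0.2737]
[263.4 202.5] [ 225  183   74   51 1798] [0.5688 0.1397] [0.5678 0.1443]
[261.  271.7] [ 161  237  195   52 1455] [0.5832 0.0445] [0.5816 0.0527]
[315.8 326.6] [306 311  22  31 595] [ 0.6745 -0.0279] [ 0.6694 -0.0169]
```

View pics/w2.png

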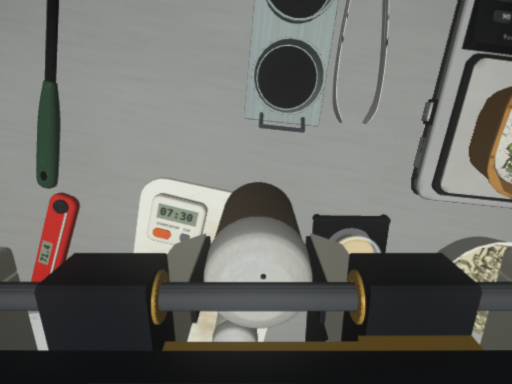

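The held pepper hangs upright between the fingers. The near socket is at (287,77) in this picture, and the far one is cut off at the top edge.

```bash
python3 -m creep '[[0.0964,0.0194,0,0,0,0],[0.0964,0.0194,0,0,0,0],[0.0964,0.0194,0,0,0,0],[0.0964,0.0194,0,0,0,0],[0.0964,0.0194,0,0,0,0],[0,0,0,0,0,0],[0,0,0.09,0,0,0],[0,0,0.09,0,0,0],[0,0,0.07,0,0,0],[0,0,0.05,0,0,0],[0,0,0.03,0,0,0],[0,0,0.03,0,0,0],[0,0,0.015,0,0,0],[0,0,0.006,0,0,0],[0,0,0,0,0,0],[0,0,0,0,0,0]]'
```

```text
clock: 7.3
position: [0.5601, 0.3785, 0.0759]
ee_rot: [2.017, 2.408, 0.003]
force: [-0.3, -0.1, -1.6]
width: 0.564
gripper_force: 20.0
```

```bash
python3 -m creep '[[0,0,0.008,0,0,0],[0,0,0,0,0,0],[0,0,0,0,0,0]]'
python3 -m creep '[[0,0,0,0,0,0],[0,0,0,0,0,0],[0,0,0,0,0,0],[0,0,0,0,0,0],[0,0,-0.05,0,0,0],[0,0,-0.1,0,0,0],[0,0,-0.1,0,0,0],[0,0,-0.1,0,0,0],[-0.0958,-0.0165,0,0,0,0],[-0.0958,-0.0165,0,0,0,0],[-0.0958,-0.0165,0,0,0,0],[0,0,0,0,0,0],[0,0,0,0,0,0]]' -1
python3 - <<'E'
from h import *
s=arm.observe();d=arm.get_image("wrist");cv2.imwrite("pics/w3.png",d["frame"][:,:,::-1])
E
```

```text
clock: 7.55
position: [0.5596, 0.3781, 0.0718]
ee_rot: [2.017, 2.409, 0.001]
force: [-0.8, -0.7, -2.1]
width: 0.563
gripper_force: 20.0
clock: 8.63
position: [0.5613, 0.2579, 0.2117]
ee_rot: [2.022, 2.402, -0.001]
force: [0.1, 0.2, 0.1]
width: 0.997
gripper_force: 0.0
```

View pics/w3.png

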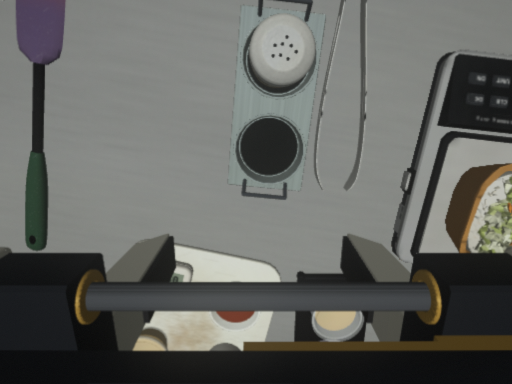

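Pepper stands in the far socket at (283,50), and the near socket at (268,147) is free. Next is the salt.

```bash
python3 -m creep '[[-0.0944,-0.0167,0,0,0,0],[-0.0944,-0.0167,0,0,0,0],[-0.0944,-0.0167,0,0,0,0],[-0.0944,-0.0167,0,0,0,0],[-0.0944,-0.0167,0,0,0,0],[-0.0944,-0.0167,0,0,0,0],[-0.0944,-0.0167,0,0,0,0],[0,0,0,0,0,0],[0,0,0.09,0,0,0],[0,0,0.09,0,0,0],[0,0,0.09,0,0,0],[0,0,0.06,0,0,0],[0,0,0.034,0,0,0],[0,0,0,0,0,0],[0,0,0,0,0,0]]'
python3 -m creep '[[0,0,0,0,0,0],[0,0,0,0,0,0],[0,0,0,0,0,0],[0,0,0,0,0,0],[0,0,0,0,0,0],[0,0,0,0,0,0],[0,0,0,0,0,0],[0,0,0,0,0,0]]' 1 20
```

```text
clock: 9.93
position: [0.5607, -0.0052, 0.0657]
ee_rot: [-2.013, -2.41, -0.0]
force: [0.2, 1.3, -0.3]
width: 0.998
gripper_force: 0.0
clock: 10.6
position: [0.5609, -0.0072, 0.0662]
ee_rot: [2.017, 2.408, 0.0]
force: [-0.7, -0.2, 3.8]
width: 0.56
gripper_force: 20.0
```

```bash
python3 -m creep '[[0,0,-0.06,0,0,0],[0,0,-0.1,0,0,0],[0,0,-0.1,0,0,0],[0,0,-0.04,0,0,0],[0.0909,0.0178,0,0,0,0],[0.0909,0.0178,0,0,0,0],[0.0909,0.0178,0,0,0,0],[0.0909,0.0178,0,0,0,0],[0.0909,0.0178,0,0,0,0],[0.0909,0.0178,0,0,0,0],[0.0909,0.0178,0,0,0,0],[0.0909,0.0178,0,0,0,0],[0,0,0,0,0,0],[0,0,0,0,0,0],[0,0,0,0,0,0]]'
python3 -m creep '[[0,0,0.09,0,0,0],[0,0,0.09,0,0,0],[0,0,0.06,0,0,0],[0,0,0.035,0,0,0],[0,0,0.02,0,0,0],[0,0,0.012,0,0,0],[0,0,0,0,0,0],[0,0,0,0,0,0],[0,0,0,0,0,0]]'
```

```text
clock: 11.85
position: [0.5653, 0.2888, 0.1852]
ee_rot: [2.016, 2.409, -0.003]
force: [-0.5, -0.4, -1.9]
width: 0.558
gripper_force: 20.0
clock: 12.6
position: [0.5663, 0.2896, 0.0644]
ee_rot: [2.017, 2.408, 0.003]
force: [-0.3, 0.7, -2.5]
width: 0.564
gripper_force: 20.0
```

```bash
python3 -m creep '[[0,0,0.008,0,0,0],[0,0,0,0,0,0],[0,0,0,0,0,0]]'
python3 -m creep '[[0,0,0,0,0,0],[0,0,0,0,0,0],[0,0,0,0,0,0],[0,0,0,0,0,0],[0,0,-0.05,0,0,0],[0,0,-0.1,0,0,0],[0,0,-0.1,0,0,0],[0,0,-0.05,0,0,0],[-0.0982,-0.0207,0,0,0,0],[-0.0982,-0.0207,0,0,0,0],[-0.0982,-0.0207,0,0,0,0],[-0.0982,-0.0207,0,0,0,0],[-0.0982,-0.0207,0,0,0,0],[0,0,0,0,0,0],[0,0,0,0,0,0],[0,0,0,0,0,0]]' -1
python3 - <<'E'
from h import *
s=arm.observe();d=arm.get_image("wrist");t=arm.get_image("top")
cv2.imwrite("pics/w4.png",np.hstack([cv2.resize(d["frame"],(400,300)),cv2.resize(t["frame"][130:250,120:280],(400,300))])[:,:,::-1])
E
```

```text
clock: 12.85
position: [0.5658, 0.2895, 0.0603]
ee_rot: [2.016, 2.409, 0.001]
force: [-0.2, 0.8, -0.7]
width: 0.56
gripper_force: 20.0
clock: 14.18
position: [0.5594, 0.089, 0.1802]
ee_rot: [-2.017, -2.408, -0.001]
force: [-1.4, 0.5, 0.7]
width: 1.003
gripper_force: 0.0
```

View pics/w4.png

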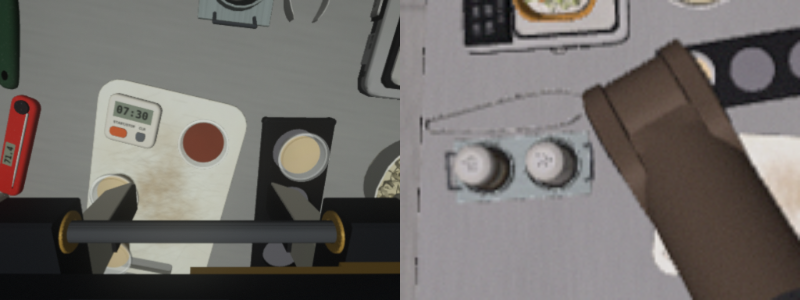

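Both shakers stand in the caddy (right half, at (480,165) and (548,162)). The chili cup is at (203,143) in the left half. I'll turn 45° so the finger misses the timer, then descend.

```bash
python3 -m creep '[[0,0,0,0,0,-0.0536],[0,0,0,0,0,-0.0536],[0,0,0,0,0,-0.0536],[0,0,0,0,0,-0.0536],[0,0,0,0,0,-0.0536],[0,0,0,0,0,-0.0536],[0,0,0,0,0,-0.0536],[0,0,0.09,0,0,0],[0,0,0.09,0,0,0],[0,0,0.09,0,0,0],[0,0,0.06,0,0,0],[0,0,0.04,0,0,0],[0,0,0.023,0,0,0],[0,0,0,0,0,0],[0,0,0,0,0,0],[0,0,0,0,0,0]]'
```

```text
clock: 15.62
position: [0.5602, 0.0897, 0.024]
ee_rot: [0.939, 2.996, 0.002]
force: [-0.4, -0.1, 0.0]
width: 0.997
gripper_force: 0.0
```

```bash
python3 -m creep '[[0,0,0,0,0,0],[0,0,0,0,0,0],[0,0,0,0,0,0],[0,0,0,0,0,0],[0,0,0,0,0,0],[0,0,0,0,0,0],[0,0,0,0,0,0],[0,0,0,0,0,0]]' 1 12
```

```text
clock: 16.28
position: [0.5596, 0.0887, 0.023]
ee_rot: [0.941, 2.997, 0.0]
force: [-1.3, -0.3, 4.2]
width: 0.668
gripper_force: 12.0
```

```bash
python3 -m creep '[[0,0,-0.05,0,0,0],[0,0,-0.08,0,0,0],[0,0,-0.09,0,0,0],[0,0,-0.08,0,0,0.0536],[0,0,0,0,0,0.0536],[0,0,0,0,0,0.0536],[0,0,0,0,0,0.0536],[0,0,0,0,0,0.0536],[0,0,0,0,0,0.0536],[0,0,0,0,0,0.0536],[-0.0873,-0.0228,0,0,0,0],[-0.0873,-0.0228,0,0,0,0],[-0.0873,-0.0228,0,0,0,0],[-0.0873,-0.0228,0,0,0,0],[-0.0873,-0.0228,0,0,0,0],[-0.0873,-0.0228,0,0,0,0],[-0.0873,-0.0228,0,0,0,0],[-0.0873,-0.0228,0,0,0,0],[-0.0873,-0.0228,0,0,0,0],[0,0,0,0,0,0]]'
python3 -m creep '[[0,0,0,0,0,0],[0,0,0,0,0,0],[0,0,0,0,0,0]]'
python3 - <<'E'
from h import *
s=arm.observe();d=arm.get_image("wrist");t=arm.get_image("side")
cv2.imwrite("pics/w5.png",np.hstack([cv2.resize(d["frame"],(400,300)),cv2.resize(t["frame"][150:360,110:390],(400,300))])[:,:,::-1])
E
```

```text
clock: 17.95
position: [0.5314, -0.2447, 0.1418]
ee_rot: [2.028, 2.398, -0.007]
force: [-0.1, -1.4, -1.2]
width: 0.664
gripper_force: 12.0
clock: 18.2
position: [0.534, -0.2335, 0.1427]
ee_rot: [-2.014, -2.41, -0.001]
force: [-0.6, -0.7, 0.2]
width: 0.664
gripper_force: 12.0
```

View pics/w5.png

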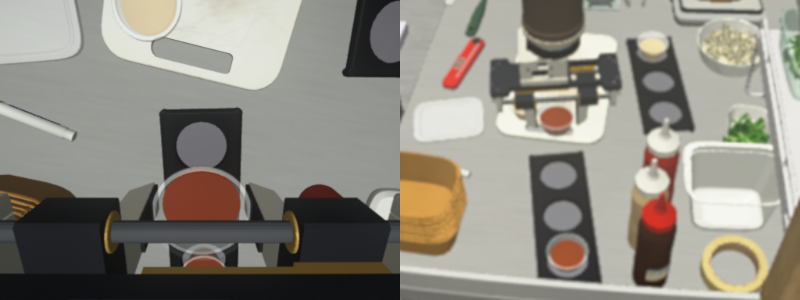

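The wrist view shows the held cup upright and the target recess at (201,145) ahead of it, on the line of descent. The side view has both free chili recesses clear.

```bash
python3 -m creep '[[0,0,0.09,0,0,0],[0,0,0.09,0,0,0],[0,0,0.06,0,0,0],[0,0,0.035,0,0,0],[0,0,0.02,0,0,0],[0,0,0.012,0,0,0],[0,0,0,0,0,0],[0,0,0,0,0,0],[0,0,0,0,0,0]]'
```

```text
clock: 19.05
position: [0.5347, -0.2352, 0.0211]
ee_rot: [2.015, 2.408, 0.001]
force: [0.9, 0.8, 0.1]
width: 0.663
gripper_force: 12.0
```

```bash
python3 -m creep '[[0,0,0.006,0,0,0],[0,0,0,0,0,0],[0,0,0,0,0,0]]'
python3 -m creep '[[0,0,0,0,0,0],[0,0,0,0,0,0],[0,0,0,0,0,0],[0,0,-0.03,0,0,0],[0,0,-0.08,0,0,0],[0,0,-0.1,0,0,0],[0,0,-0.09,0,0,0],[0.0932,-0.0326,0,0,0,0],[0.0932,-0.0326,0,0,0,0],[0.0932,-0.0326,0,0,0,0],[0.0932,-0.0326,0,0,0,0],[0,0,0,0,0,0],[0,0,0,0,0,0],[0,0,0,0,0,0]]' -0.75
python3 - <<'E'
from h import *
s=arm.observe();d=arm.get_image("wrist");t=arm.get_image("top");print(s["position"],s["width"])
cv2.imwrite("pics/w6.png",np.hstack([cv2.resize(d["frame"],(400,300)),cv2.resize(t["frame"][130:250,250:410],(400,300))])[:,:,::-1])
f=d["frame"]
hsv=cv2.cvtColor(f,cv2.COLOR_RGB2HSV).astype(int);H,S,V=hsv[...,0],hsv[...,1],hsv[...,2]
for c,st,_ in blobs((H>8)&(H<25)&(S>50)&(V>150),600,8000):print(c.round(1),st,ray(d,c,.043,s)[0][:2].round(4))
E
```

```text
clock: 19.3
position: [0.5339, -0.2353, 0.0178]
ee_rot: [2.017, 2.408, 0.0]
force: [0.5, -1.0, 0.5]
width: 0.661
gripper_force: 12.0
clock: 20.47
position: [0.4568, -0.0979, 0.1384]
ee_rot: [2.015, 2.408, 0.0]
force: [0.2, -0.8, -0.6]
width: 0.875
gripper_force: 0.0
[ 0.45684325 -0.09790058  0.13838374] 0.8753951560078903
[281.2  76.7] [ 248   42   67   71 3695] [ 4.569e-01 -2.000e-04]
[259.2 197.1] [ 230  170   59   55 2550] [ 0.4575 -0.0957]
```

View pics/w6.png

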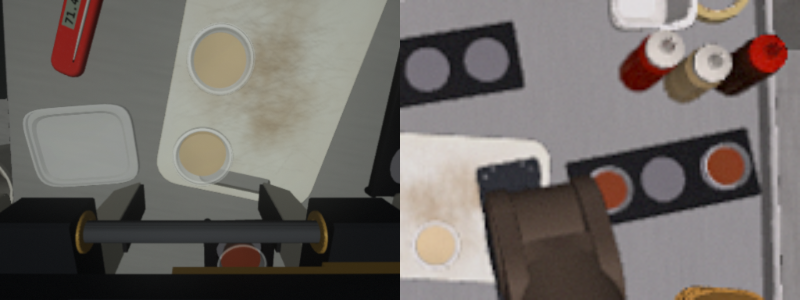

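The chili cup sits in its recess and the kept one is untouched (right half, (610,190) and (727,165)). The next tan cup is at (203,155) on the left, nearly under the tool.

```bash
python3 -m creep '[[0.003,0,0.09,0,0,0],[0,0,0.09,0,0,0],[0,0,0.06,0,0,0],[0,0,0.035,0,0,0],[0,0,0.0135,0,0,0],[0,0,0,0,0,0],[0,0,0,0,0,0]]'
python3 -m creep '[[0,0,0,0,0,0],[0,0,0,0,0,0],[0,0,0,0,0,0],[0,0,0,0,0,0],[0,0,0,0,0,0],[0,0,0,0,0,0],[0,0,0,0,0,0]]' 1 12
```

```text
clock: 21.15
position: [0.4566, -0.0967, 0.0224]
ee_rot: [2.018, 2.408, 0.0]
force: [0.1, 0.3, -0.4]
width: 0.871
gripper_force: 0.0
clock: 21.73
position: [0.4567, -0.0965, 0.0228]
ee_rot: [2.016, 2.408, 0.001]
force: [-1.0, -1.0, 6.9]
width: 0.663
gripper_force: 12.0
```

```bash
python3 -m creep '[[0,0,-0.05,0,0,0],[0,0,-0.08,0,0,0],[0,0,-0.09,0,0,0],[0,0,-0.08,0,0,0],[-0.0073,0.0933,0,0,0,0],[-0.0073,0.0933,0,0,0,0],[-0.0073,0.0933,0,0,0,0],[-0.0073,0.0933,0,0,0,0],[-0.0073,0.0933,0,0,0,0],[-0.0073,0.0933,0,0,0,0],[-0.0073,0.0933,0,0,0,0],[0,0,0,0,0,0],[0,0,0,0,0,0],[0,0,0,0,0,0]]'
python3 - <<'E'
from h import *
s=arm.observe();d=arm.get_image("wrist");t=arm.get_image("side")
cv2.imwrite("pics/w7.png",np.hstack([cv2.resize(d["frame"],(400,300)),cv2.resize(t["frame"][90:300,180:460],(400,300))])[:,:,::-1])
f=d["frame"]
hsv=cv2.cvtColor(f,cv2.COLOR_RGB2HSV).astype(int);H,S,V=hsv[...,0],hsv[...,1],hsv[...,2]
for c,st,_ in blobs((S<35)&(V>65)&(V<115),1200,4500):print(c.round(1),st,ray(d,c,.005,s)[0][:2].round(4))
E
```

```text
clock: 22.9
position: [0.7161, -0.0703, 0.1415]
ee_rot: [-2.015, -2.408, 0.001]
force: [-0.5, 0.0, 0.3]
width: 0.665
gripper_force: 12.0
[256.9 183.9] [ 202    0  107  235 3329] [ 0.7143 -0.0682]
[350.8 252.7] [ 304  213   99   70 1839] [ 0.8219 -0.1231]
[172.6 259.2] [ 149  234   53   48 1268] [ 0.6428 -0.1631]
```

View pics/w7.png

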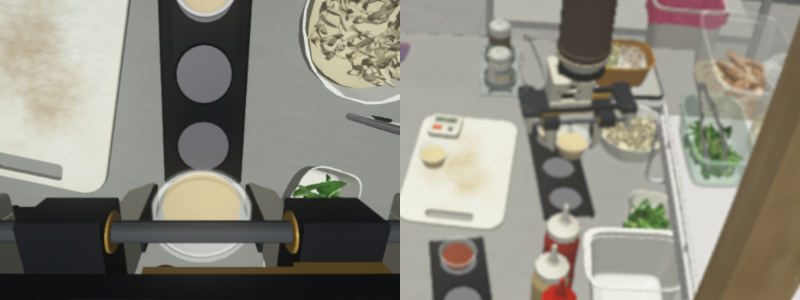

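The wrist view shows the end recess at (202,145), the same place the chili recess appeared, with the middle one at (204,72) and the kept cup beyond it. The greens tub and bowl are low and clear of the gripper.

```bash
python3 -m creep '[[0.002,0.002,0.09,0,0,0],[0,0,0.08,0,0,0],[0,0,0.06,0,0,0],[0,0,0.035,0,0,0],[0,0,0.02,0,0,0],[0,0,0.015,0,0,0],[0,0,0.0075,0,0,0],[0,0,0,0,0,0],[0,0,0,0,0,0],[0,0,0,0,0,0]]'
```

```text
clock: 23.83
position: [0.7183, -0.0695, 0.0204]
ee_rot: [2.016, 2.408, 0.002]
force: [-0.0, 0.9, -0.7]
width: 0.665
gripper_force: 12.0
```

```bash
python3 -m creep '[[0,0,0.005,0,0,0],[0,0,0,0,0,0],[0,0,0,0,0,0]]'
python3 -m creep '[[0,0,0,0,0,0],[0,0,0,0,0,0],[0,0,0,0,0,0],[0,0,-0.03,0,0,0],[0,0,-0.08,0,0,0],[0,0,-0.1,0,0,0],[0,0,-0.09,0,0,0],[0.0405,-0.0876,0,0,0,0],[0.0405,-0.0876,0,0,0,0],[0.0405,-0.0876,0,0,0,0],[0.0405,-0.0876,0,0,0,0],[0.0405,-0.0876,0,0,0,0],[0.0405,-0.0876,0,0,0,0],[0.0405,-0.0876,0,0,0,0],[0,0,0,0,0,0],[0,0,0,0,0,0],[0,0,0,0,0,0]]' -0.75
python3 - <<'E'
from h import *
d=arm.get_image("wrist");t=arm.get_image("top")
cv2.imwrite("pics/w8.png",np.hstack([cv2.resize(d["frame"],(400,300)),cv2.resize(t["frame"][130:250,200:360],(400,300))])[:,:,::-1])
E
```

```text
clock: 24.08
position: [0.7175, -0.0696, 0.0173]
ee_rot: [2.017, 2.409, -0.0]
force: [0.2, -0.2, -0.0]
width: 0.661
gripper_force: 12.0
clock: 25.5
position: [0.4572, -0.0012, 0.1382]
ee_rot: [2.015, 2.407, 0.002]
force: [0.1, -0.2, 0.0]
width: 0.878
gripper_force: 0.0
```

View pics/w8.png

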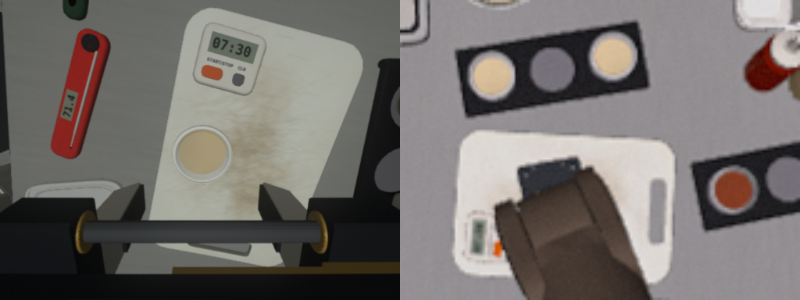

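The first tan cup sits in the end recess (613,57), with the middle one (552,68) free. The last cup is at (203,153) on the left, in the same view position as the previous grasp.

```bash
python3 -m creep '[[0.002,0,0.09,0,0,0],[0,0,0.09,0,0,0],[0,0,0.06,0,0,0],[0,0,0.035,0,0,0],[0,0,0.0135,0,0,0],[0,0,0,0,0,0],[0,0,0,0,0,0]]'
python3 -m creep '[[0,0,0,0,0,0],[0,0,0,0,0,0],[0,0,0,0,0,0],[0,0,0,0,0,0],[0,0,0,0,0,0],[0,0,0,0,0,0],[0,0,0,0,0,0]]' 1 12
python3 -m creep '[[0,0,-0.05,0,0,0],[0,0,-0.08,0,0,0],[0,0,-0.09,0,0,0],[0,0,-0.08,0,0,0],[-0.0107,0.0873,0,0,0,0],[-0.0107,0.0873,0,0,0,0],[-0.0107,0.0873,0,0,0,0],[-0.0107,0.0873,0,0,0,0],[-0.0107,0.0873,0,0,0,0],[-0.0107,0.0873,0,0,0,0],[-0.0107,0.0873,0,0,0,0],[0,0,0,0,0,0],[0,0,0,0,0,0],[0,0,0,0,0,0]]'
```

```text
clock: 26.18
position: [0.4569, -0.0001, 0.022]
ee_rot: [2.017, 2.409, 0.001]
force: [-0.2, -0.1, 0.2]
width: 0.873
gripper_force: 0.0
clock: 26.77
position: [0.4567, -0.0004, 0.0224]
ee_rot: [2.016, 2.408, 0.001]
force: [-0.7, -0.1, 6.8]
width: 0.666
gripper_force: 12.0
clock: 27.93
position: [0.701, 0.0134, 0.1411]
ee_rot: [-2.016, -2.408, 0.001]
force: [0.5, -0.3, -0.2]
width: 0.664
gripper_force: 12.0
```

```bash
python3 -m creep '[[-0.004,0.002,0.09,0,0,0],[0,0,0.08,0,0,0],[0,0,0.06,0,0,0],[0,0,0.035,0,0,0],[0,0,0.02,0,0,0],[0,0,0.015,0,0,0],[0,0,0.0075,0,0,0],[0,0,0,0,0,0],[0,0,0.005,0,0,0],[0,0,0,0,0,0],[0,0,0,0,0,0]]'
```

```text
clock: 28.85
position: [0.7033, 0.0118, 0.0175]
ee_rot: [2.016, 2.408, 0.001]
force: [-0.1, 0.3, -0.2]
width: 0.67
gripper_force: 12.0
```

Release it, rise, and move away toward the robot to look.

```bash
python3 -m creep '[[0,0,0,0,0,0],[0,0,0,0,0,0],[0,0,0,0,0,0],[0,0,-0.03,0,0,0],[0,0,-0.08,0,0,0],[0,0,-0.1,0,0,0],[0,0,-0.1,0,0,0],[0,0,-0.1,0,0,0],[-0.05,-0.08,0,0,0,0],[-0.05,-0.08,0,0,0,0],[-0.05,-0.08,0,0,0,0],[-0.05,-0.08,0,0,0,0],[-0.05,-0.08,0,0,0,0],[-0.05,-0.08,0,0,0,0],[0,0,0,0,0,0],[0,0,0,0,0,0],[0,0,0,0,0,0],[0,0,0,0,0,0]]' -0.75
python3 - <<'E'
from h import *
d=arm.get_image("side");t=arm.get_image("top")
cv2.imwrite("pics/w9.png",np.hstack([cv2.resize(d["frame"][90:360,120:390],(400,400)),cv2.resize(t["frame"][120:260,130:400],(400,207)).repeat(1,0) if 0 else cv2.copyMakeBorder(cv2.resize(t["frame"][130:250,130:400],(400,178)),0,222,0,0,0)])[:,:,::-1])
f=t["frame"];hsv=cv2.cvtColor(f,cv2.COLOR_RGB2HSV).astype(int);H,S,V=hsv[...,0],hsv[...,1],hsv[...,2]
for n,m in(("tan",(H>8)&(H<25)&(S>50)&(V>150)),("red",((H<10)|(H>170))&(S>120)&(V>50))):
    for c,st,_ in blobs(m,100,220):
        if 140<c[1]<250 and c[0]<400: print(n,c.round(1),ray(t,c,.038)[0][:2].round(4))
E
```

```text
clock: 30.35
position: [0.536, -0.1388, 0.1814]
ee_rot: [2.014, 2.41, 0.002]
force: [0.7, -0.2, 0.3]
width: 0.874
gripper_force: 0.0
tan [284.8 152.3] [ 0.7137 -0.072 ]
tan [260.4 156.3] [0.6994 0.0115]
tan [236.4 160.1] [0.686  0.0934]
red [346.1 156.9] [ 0.6989 -0.2826]
red [396.4 151.1] [ 0.7206 -0.459 ]
red [379.9 195.9] [ 0.5647 -0.3965]
```

View pics/w9.png

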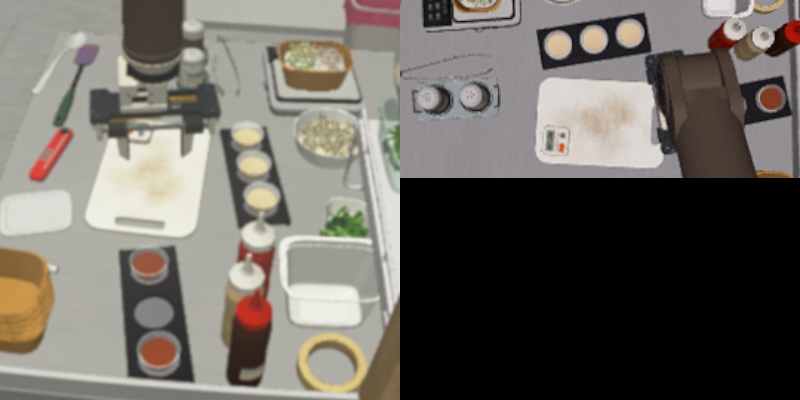

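All three tan cups are in line in the sesame tray (side view (247,135), (253,163), (261,198)) and both red cups are in the chili tray ((148,263), (159,352)). The shakers are in the caddy, the board is clear, and the robot touches nothing.

```bash
python3 -c "
from cell import arm
print(arm.sign_off())"
```

```text
the job is handed in; nothing more can be done
None
```

The job is handed in after about 30 s of robot time: the last pictures show both loose sesame cups in the sesame tray, the chili cup in the chili tray, both shakers in the caddy and the two kept cups still in theirs; the judge returned no verdict.

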